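# Close the spread mixer and seat its drive key

### The arm

A 6-joint arm with a two-finger parallel gripper is mounted at the origin on the work surface. World frame = base frame: x ahead of the robot, y to its left, z up, the work surface at z = 0. Lengths are in m, angles in rad, forces in N, time in s.
With the tool pointing down it reaches from about 0.375 to 0.9 m from the base axis. Payload 3.1 kg.
Tool frame: the origin (TCP) lies midway between the tips of the shut fingers; the grasp point (between the pads) lies 19 mm behind it; z points along the fingers, y is the direction in which the jaws open and shut (so a half turn about z gives the same grasp; the last joint's range is limited). The gripper opens to 87 mm and grips with 3 to 60 N. Pads are 19 mm wide; open, the fingers measure 117 mm over their backs; the gripper's body (75 mm by 190 mm) begins 51 mm behind the grasp point.
Start: joints at [1.042, 0.527, 1.433, -0, 1.181, -0.178], TCP at [0.215, 0.587, 0.223] pointing down, gripper open.
Joint ranges: [-3.08, 3.08], [-0.75, 2.2], [0.22, 2.44], [-1.43, 4.57], [0, 2.65], [-2.85, 2.85]. Speed limits (rad/s): [2.79, 2.79, 3.14, 3.14, 3.14, 3.14].

### API

Orientations are given as a unit quaternion [x, y, z, w].
In Python, from rig import robot gives the robot as it stands.
- The arm moves only by the tool move_arm, never from a script. Its argument "rows" is one flat list of numbers, 7 for each row, row after row: the shift along the world's x, y, z in mm, then the turn, a rotation vector about the world's x, y, z in rad, then the closure, from 0 (fully open) to 1 (shut). A call has 1 to 12 rows; each row shifts and turns the commanded pose from where the row before left it; what a row does not reach is not made up. A row lasts 1/10 s, in which the tool goes at most 50 mm and 8.59 degrees, less where a joint would pass 70% of its speed; a pose out of reach is approached as far as the arm can. A call with a gripper value outside its range is refused whole. The fingers move at their own pace and stop on an object; "grip_force" is the grip in N (left out, the last holds). Time passes only in rows, so rows that do not move let the fingers close. It gives the time, the measured TCP pose, the force and the opening at its end, in the units of the state.
- robot.get_obs(): the state, without advancing time (a new reading comes with each control period).
- robot.camera(name): name is "scene" or "top"; returns a dict with "color" (400x640x3 uint8, red, green, blue), "z_map" (400x640 float32, m along the optical axis (not along the pixel's ray), 0 where there is no reading), "camera_matrix" (3x3 intrinsics, pixels), "distortion" ([k1, k2, p1, p2, k3] as OpenCV has them; the pictures are not rectified), "R" (3x3) and "t" (3): a world point X has camera coordinates R X + t. Camera axes: x right, y down, z forward; pixel columns grow to the right and rows downward; lengths in m; the calibration is good to about 2 mm. A picture is of the moment at which its call begins.
- robot.hand_in(): hands the job in, once; it reports no verdict.
Trained networks look in the newest picture that a camera, given by its name, has taken for a name from the list of things; names that differ only in an ending like _2 or _b are one class to them, and where a whole thing is asked for, a point or a joint stands for the part that bears it (a point fixed in the world has none). Each returns a list of dicts, best first, with "conf" (0 to 1); they miss things now and then, are a little off and sometimes report something else, mostly with a low value. They report only what shows in the picture. A call takes as long as a camera call. They do not tell look-alikes from the thing itself.
- robot.search_frame(camera, thing): "at" ([column, row] in pixels, amid what is visible of it).
- robot.spot_point(camera, thing): "at" ([column, row] in pixels: a listed point, or the origin of a listed thing).
The state is a dict: "time": time; "q": joint angles; "joint_velocities": joint speeds; "joint_torque": joint torques, N m; "position": TCP position; "tool_rot": TCP orientation; "ft_force": force on the tool from outside, world axes, zero at the start; "moment": the same for the moment, N m; "grip_width": finger opening in m.
Only numpy, scipy, OpenCV 4.12 (cv2) and the standard library are available. Lean on these libraries where they do the work, as an engineer would, in place of code of your own. Each camera call takes 0.05 s, during which the arm holds its last target.

### The job

Close the little bench mixer by folding down its two lid flaps, first the plain one, then the blue-lipped one that overlaps it. Then take the orange T-handled drive key out of its stand, turn it so that its splined stem meshes with the brass coupling in the lid opening, and push it down fully home, with its flange flat on the coupling, against the spring. Finish while still gripping the key and pressing it home, with both flaps shut; do not disturb the food and other things on the counter.

Things in the scene. Friction and masses are not known exactly. Their poses are not given: they have to be found in the camera images.
- mixer_top (a point): The bench mixer: a fixed open steel trough, 180 mm along its x, 204 mm along its y, walls 4 mm, rim 110 mm above the counter. This point is the centre of the lid plane, 115 mm above the counter; z up; its x and y axes are the trough's (yaw is always within 0.25 rad of the world's). The lid is two flaps hinged along the long rims at y = -102 mm (plain) and y = +102 mm (blue-lipped). When shut they leave a 64 mm square opening in the middle, over the coupling.
- flap_plain (a joint): Angle of the plain aluminium flap on the mixer's -y side: 0 = shut (level), 1.57 = upright, grows as it opens outward, up to 2.0; starts between 1.6 and 1.9. The flap is 176 mm along the hinge, 100 mm from hinge to free edge, 4 mm thick, with a notch in the free edge 64 mm wide and 33 mm deep (centred). A stiff friction hinge (0.07 N m): it stays where it is left. To be closed first.
- flap_plain_hinge (a point): On the hinge line of the plain flap, mid-length, 112 mm above the counter. Turns with the flap; x along the hinge, y towards the free edge.
- flap_lipped (a joint): Angle of the second flap, on the mixer's +y side, with blue strips along its free edge which lap over the plain flap: 0 = shut (level), 1.57 = upright, grows as it opens outward, up to 2.0; starts between 1.6 and 1.9. Same size, notch and stiffness as the plain flap, plus the 3 mm thick blue lips that reach 112 mm from the hinge. To be closed second.
- flap_lipped_hinge (a point): On the hinge line of the lipped flap, mid-length, 112 mm above the counter. Turns with the flap; x along the hinge, -y towards the free edge.
- coupling_mouth (a point): Centre of the mouth of the brass coupling in the middle of the mixer, 95 mm above the counter (15 mm below the rim), 46 mm across, mouth upward. The socket is a cross (plus sign) whose four slots lie along this point's x and y axes: 12 mm wide, 34 mm tip to tip, 40 mm deep when the spring pad is pressed. z up.
- coupling (a joint): Turn of the coupling about the vertical, relative to the mixer (rad, counter-clockwise from above). It is geared and stiff (0.3 N m of friction): it stays at the angle found, anywhere from -0.75 to 0.75.
- spring_pad (a joint): Depth of the black sprung pad in the bottom of the coupling's socket (m): 0 = up, 22 mm below the mouth; pushed down by the stem; 0.012 when the key is fully home. The spring starts at 4.5 N and gives about 10 N at 0.012: more than the key's weight, so a key let go is pushed up again.
- key_grip (a point): Centre of the drive key's orange handle bar, 66 mm long (its x), 22 mm wide (its y: grip across this), 30 mm high. The key is upright, z up: below the handle a 16 mm shaft, then a steel flange (48 mm across, 5 mm thick, underside 65 mm below this point), then the brass stem of cross section (plus sign, ribs along this point's x and y, 8 mm thick, 30 mm tip to tip; the lowest 5 mm are thinner, 5 mm by 26 mm). The stem's foot is 99 mm below this point. About 0.2 kg.
- key_foot (a point): Centre of the lower end of the drive key's stem; same axes as the key. Fully home it lies 34 mm below the coupling's mouth and the flange's underside rests on the mouth; the key meshes in any of four quarter turns.
- stand_rim (a point): Centre of the rim of the fixed grey key stand, a round cup 56 mm across, 60 mm high, 40 mm bore, on a 90 mm black foot. At first the key hangs in it, flange on the rim (grip centre 125 mm above the counter); lift it 40 mm to clear.
- pepper_jar: Jar, 72 mm across, 100 mm high, red; origin under its centre. Leave alone.
- salami: Dark red salami, 50 x 190 x 44 mm, long along its y; origin under its centre. Leave alone.
- cheese_block: Yellow cheese block, 60 x 100 x 40 mm; origin under its centre. Leave alone.
- tub_a: White tub, 84 mm across, 60 mm high; origin under its centre. Leave alone.
- tub_b: White tub, 84 mm across, 60 mm high; origin under its centre. Leave alone.
- spatula: Spatula lying flat along its x; origin under its centre. Leave alone.
- wrapped_wedge: Paper-wrapped cheese, 90 x 60 x 35 mm; origin under its centre. Leave alone.
Not all that is in view belongs to the job. Of the things that look like the part that bears key_grip, the smallest one is meant.

How it is judged:
On the way, in this order (a step that is already met when the one before it is completed fails the run):
1. the plain flap is shut while the lipped one is still open (value of joint flap_plain below 0.12 rad and value of joint flap_lipped above 0.6 rad), for 0.2 s.
2. both flaps are shut and the key is not over the coupling yet (value of joint each of flap_plain, flap_lipped below 0.12 rad and horizontal distance between key_foot and coupling_mouth above 0.05 m), for 0.2 s.
3. the stem has meshed with the coupling: it is at least 14 mm into the socket (horizontal distance between key_foot and coupling_mouth below 0.005 m and angle between key_grip's own z axis and vertical below 0.12 rad and z of key_foot in the frame of coupling_mouth below -0.014 m), for 0.1 s.
At the end, for the whole second after the job is handed in: Through the last second: both flaps within 0.12 rad of shut; the key upright within 0.12 rad and centred within 5 mm in the coupling, its foot more than 31 mm below the mouth (home is 34 mm), the spring pad pressed more than 8 mm, and the fingers still holding the key (over 3 N) (value of joint each of flap_plain, flap_lipped below 0.12 rad and horizontal distance between key_foot and coupling_mouth below 0.005 m and angle between key_grip's own z axis and vertical below 0.12 rad and z of key_foot in the frame of coupling_mouth below -0.031 m and value of joint spring_pad above 0.008 m and contact force between the fingers and drive_key above 3 N); the arm keeps its last pose, push and grip.
It fails at once if something else on the counter was moved more than 30 mm (distance of any of pepper_jar, salami, cheese_block, tub_a, tub_b, spatula, wrapped_wedge from where it was at the start of the episode above 0.03 m).
It also fails if it takes over 61 s, if anything falls off the work surface, if the arm or the gripper's body presses on something with over 40 N, if the wrist force passes 120 N, or if a joint passes its speed limit or range.

## Working session

There is one attempt and no reset: what is moved stays moved. The work goes in short steps, Python scripts to look and compute and a tool call to move; the robot and the scene stay as the last step left them, time stands still between calls to the robot, and variables do not carry over. Pictures are saved under pics/ and viewed, and the job is handed in when it is done.

Besides the shell and the picture viewer there is one more tool, called after ">>>" by a JSON object that holds its "op" and its "data", one argument or row to a line. move_arm: Moves the arm, as the interface text tells. Its arguments: {"type":"object","properties":{"rows":{"type":"array","items":{"type":"number"}},"grip_force":{"type":"number"}},"required":["rows"]}

```bash
mkdir -p pics; ls; cat > h.py <<'E'
import numpy as np, cv2
from rig import robot
def shot(name,fn=None):
    c=robot.camera(name)
    if fn: cv2.imwrite('pics/'+fn,c['color'][:,:,::-1])
    np.savez('/tmp/'+name+'.npz',**c)
    return c
def ray(c,uv):
    p=cv2.undistortPoints(np.array([[uv]],float),c['camera_matrix'],c['distortion'])[0,0]
    d=c['R'].T@np.array([p[0],p[1],1.0]); o=-c['R'].T@c['t']
    return o,d
def at_z(c,uv,z):
    o,d=ray(c,uv); return o+d*(z-o[2])/d[2]
def at_depth(c,uv):
    u,v=int(round(uv[0])),int(round(uv[1])); z=c['z_map'][v,u]
    o,d=ray(c,uv); return o+d*z
def cloud(c):
    h,w=c['z_map'].shape
    u,v=np.meshgrid(np.arange(w),np.arange(h))
    p=cv2.undistortPoints(np.stack([u,v],-1).reshape(-1,1,2).astype(float),c['camera_matrix'],c['distortion'])[:,0]
    z=c['z_map'].reshape(-1)
    P=np.c_[p*z[:,None],z]
    W=(P-c['t'])@c['R']
    W[z==0]=np.nan
    return W.reshape(h,w,3)
def proj(c,X):
    r=cv2.Rodrigues(c['R'])[0]
    return cv2.projectPoints(np.array(X,float).reshape(-1,3),r,np.array(c['t'],float),c['camera_matrix'],c['distortion'])[0][:,0]
E
python3 - <<'E'
from h import *
np.set_printoptions(precision=4,suppress=True)
for n in ['scene','top']:
    c=shot(n,n+'1.png')
    print(n,'cam pos',-c['R'].T@c['t'])
    for t in ['mixer_top','flap_plain_hinge','flap_lipped_hinge','coupling_mouth','key_grip','key_foot','stand_rim']:
        print(t,[(np.round(d['at'],1).tolist(),round(d['conf'],2)) for d in robot.spot_point(n,t)][:5])
    for t in ['flap_plain','flap_lipped','pepper_jar','salami','cheese_block','tub_a','spatula','wrapped_wedge','key_grip']:
        print('S',t,[(np.round(d['at'],1).tolist(),round(d['conf'],2)) for d in robot.search_frame(n,t)][:5])
print(robot.get_obs())
E
```

```text
pics
scene cam pos [1.4801 0.0534 0.8631]
mixer_top [([294.7, 200.9], 0.78)]
flap_plain_hinge [([253.6, 199.7], 0.8), ([187.8, 187.5], 0.42)]
flap_lipped_hinge [([331.4, 207.7], 0.84), ([294.9, 200.8], 0.39)]
coupling_mouth [([294.3, 203.2], 0.96)]
key_grip [([485.8, 164.8], 0.73), ([447.1, 146.1], 0.6)]
key_foot [([436.9, 179.6], 0.98), ([428.0, 201.8], 0.93), ([475.2, 202.9], 0.73)]
stand_rim [([430.8, 193.3], 0.76)]
S flap_plain [([249.3, 186.2], 0.86), ([296.1, 216.9], 0.3)]
S flap_lipped [([335.2, 193.7], 0.73), ([246.9, 187.8], 0.15)]
S pepper_jar [([370.3, 179.6], 0.89)]
S salami [([291.8, 285.6], 0.72), ([289.6, 218.8], 0.25)]
S cheese_block [([290.9, 173.2], 0.63), ([334.5, 190.2], 0.24)]
S tub_a [([433.4, 271.3], 0.92), ([385.3, 270.7], 0.89)]
S spatula [([177.0, 202.7], 0.78), ([250.1, 190.2], 0.52), ([436.3, 272.1], 0.41)]
S wrapped_wedge [([483.2, 257.7], 0.82), ([293.6, 213.8], 0.74)]
S key_grip [([483.7, 173.7], 0.97), ([446.3, 147.9], 0.95), ([432.6, 178.5], 0.73)]
top cam pos [ 0.372  -0.0027  1.4892]
mixer_top [([214.5, 219.6], 0.68), ([338.0, 181.5], 0.62)]
flap_pl
[... 547 characters left out ...]
.5], 0.68)]
S spatula [([337.8, 186.6], 0.72), ([447.6, 222.3], 0.58), ([330.1, 127.9], 0.19)]
S wrapped_wedge [([191.5, 150.7], 0.84)]
S key_grip [([167.4, 229.5], 0.72), ([215.0, 219.9], 0.59), ([194.4, 265.5], 0.56)]
{'time': 1.7, 'q': array([ 1.0415,  0.5275,  1.4327, -0.    ,  1.1814, -0.1785]), 'joint_velocities': array([ 0.0001,  0.0013,  0.0009,  0.0021, -0.0001, -0.0002]), 'joint_torque': array([  0.0001, -44.0018, -17.6977,   0.0633,   0.0505,  -0.    ]), 'position': array([0.2147, 0.5869, 0.2225]), 'tool_rot': array([ 0.1745,  0.9847, -0.    ,  0.    ]), 'ft_force': array([-0.4405, -0.0563,  0.0013]), 'moment': array([ 0.0189, -0.031 , -0.035 ]), 'grip_width': 0.08688587633610065}
```

View pics/scene1.png

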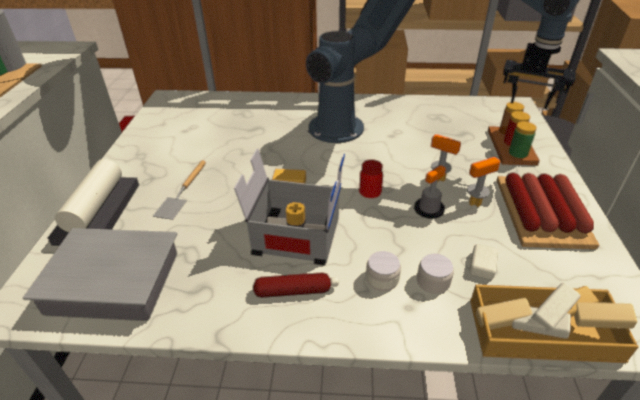

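View pics/top1.png

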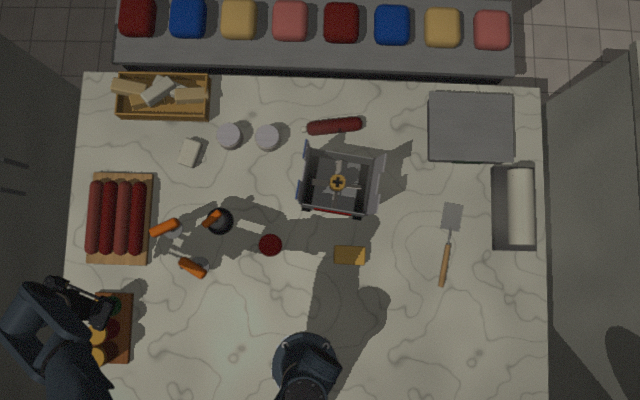

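```bash
python3 - <<'E'
import numpy as np, cv2
a=dict(np.load('/tmp/top.npz'));
im=a['color'][:,:,::-1]
cv2.imwrite('pics/topA.png',cv2.resize(im[130:230,250:450],None,fx=4,fy=4,interpolation=cv2.INTER_CUBIC))
cv2.imwrite('pics/topB.png',cv2.resize(im[180:300,130:270],None,fx=5,fy=5,interpolation=cv2.INTER_CUBIC))
a=dict(np.load('/tmp/scene.npz'));
im=a['color'][:,:,::-1]
cv2.imwrite('pics/sceneA.png',cv2.resize(im[140:260,160:360],None,fx=4,fy=4,interpolation=cv2.INTER_CUBIC))
cv2.imwrite('pics/sceneB.png',cv2.resize(im[130:230,400:520],None,fx=5,fy=5,interpolation=cv2.INTER_CUBIC))
E
```

```text
(no output)
```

View pics/topA.png

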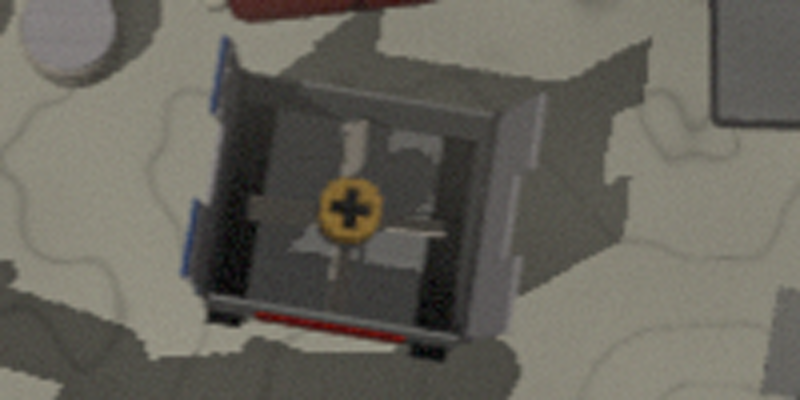

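View pics/topB.png

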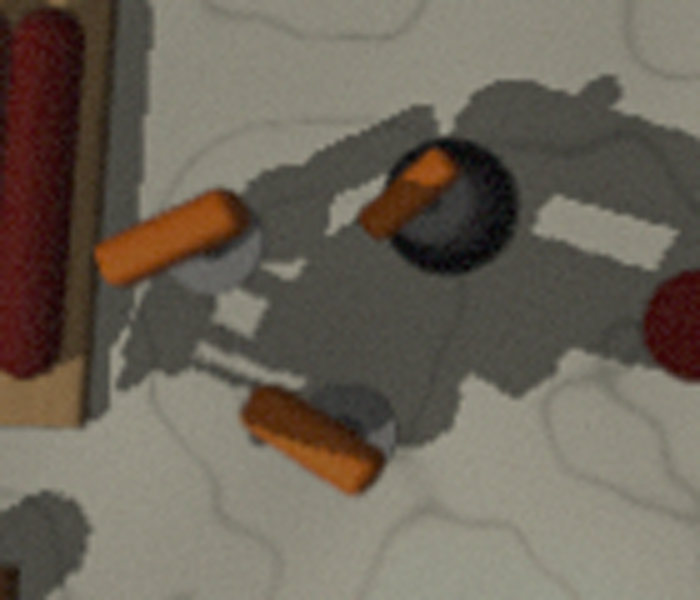

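View pics/sceneA.png

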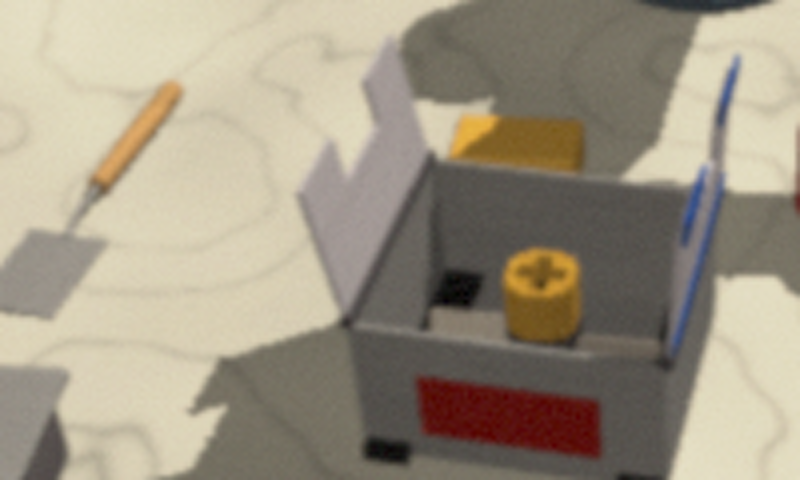

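View pics/sceneB.png

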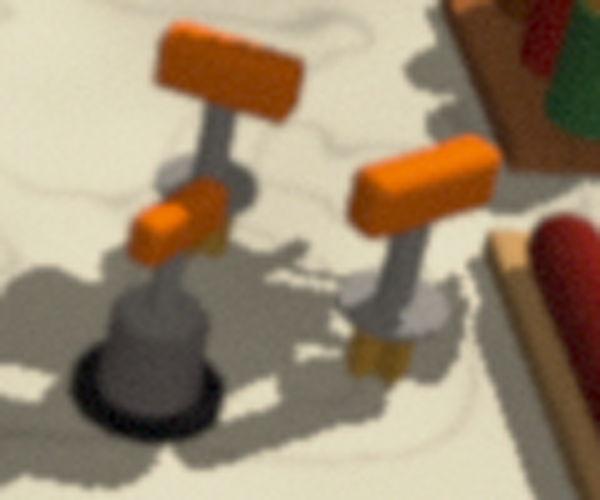

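```bash
python3 - <<'E'
from h import *
np.set_printoptions(precision=4,suppress=True)
a=dict(np.load('/tmp/top.npz')); s=dict(np.load('/tmp/scene.npz'))
for n,c,uv,z in [('coup top',a,(339,182),.095),('coup sc',s,(294.3,203.2),.095),('plain h top',a,(366,182),.112),('lip h top',a,(303.7,177.8),.112),('plain h sc',s,(253.6,199.7),.112),('lip h sc',s,(331.4,207.7),.112),('stand',a,(214.7,217.3),.06),('stand',s,(430.8,193.3),.06),('k1',a,(164,228),.14),('k2',a,(213,217),.14),('k3',a,(192,267),.14)]:
    print(n,at_z(c,uv,z), at_depth(c,uv))
for n,uv in [('jar',(271,245)),('tub',(268,138)),('tub',(229.,135)),('chz',(350,257)),('sal',(333,126)),('wed',(191,150)),('spat',(447,222))]:
    print(n,at_depth(a,uv))
E
```

```text
coup top [ 0.5791 -0.0898  0.095 ] [ 0.5823 -0.0911  0.0738]
coup sc [ 0.5611 -0.0892  0.095 ] [ 0.5589 -0.0896  0.0932]
plain h top [ 0.5792 -0.1722  0.112 ] [ 0.5935 -0.1839  0.0171]
lip h top [0.5862 0.0203 0.112 ] [0.5849 0.0202 0.1206]
plain h sc [ 0.5727 -0.195   0.112 ] [ 0.5836 -0.192   0.121 ]
lip h sc [0.5945 0.0115 0.112 ] [0.6473 0.014  0.1568]
stand [0.4596 0.2977 0.06  ] [0.4548 0.2813 0.1379]
stand [0.4547 0.2888 0.06  ] [0.4582 0.288  0.0628]
k1 [0.4182 0.4302 0.14  ] [0.4177 0.4263 0.1522]
k2 [0.4554 0.286  0.14  ] [0.4556 0.2865 0.1377]
k3 [0.3064 0.3399 0.14  ] [0.3068 0.3377 0.1489]
jar [0.378  0.1134 0.1004]
tub [0.7211 0.1408 0.0585]
tub [0.7262 0.2666 0.0617]
chz [ 0.3474 -0.1338  0.0395]
sal [ 0.7721 -0.0691  0.0443]
wed [0.6786 0.393  0.0361]
spat [ 0.4697 -0.4574  0.0059]
```

```bash
python3 - <<'E'
from h import *
np.set_printoptions(precision=4,suppress=True)
a=dict(np.load('/tmp/top.npz')); s=dict(np.load('/tmp/scene.npz'))
for n,c in [('top',a),('sc',s)]:
    W=cloud(c); hsv=cv2.cvtColor(c['color'],cv2.COLOR_RGB2HSV)
    near=(abs(W[...,0]-.575)<.2)&(abs(W[...,1]+.09)<.22)
    # coupling: z .088-.1
    m=(abs(W[...,0]-.575)<.04)&(abs(W[...,1]+.09)<.04)&(abs(W[...,2]-.095)<.006)
    P=W[m]; print(n,'coup',m.sum(),P.mean(0),P.min(0),P.max(0))
    yel=(hsv[...,1]>110)&(hsv[...,0]>12)&(hsv[...,0]<30)
    v,u=np.nonzero(m); print(u.min(),u.max(),v.min(),v.max())
    my=yel&(abs(W[...,0]-.575)<.05)&(abs(W[...,1]+.09)<.05); v,u=np.nonzero(my); print('yel',u.min(),u.max(),v.min(),v.max(),u.mean(),v.mean())
    # rim
    m=near&(abs(W[...,2]-.108)<.006)
    P=W[m]; print('rim',m.sum()); r=cv2.minAreaRect((P[:,:2]*1000).astype(np.float32)); print(r)
    # flaps above .125
    m=near&(W[...,2]>.125)
    P=W[m]
    for side in (-1,1):
        Q=P[(P[:,1]+.09)*side>.06]
        if len(Q)<30: continue
        ce=np.median(Q,0); 
        for _ in range(3):
            D=Q-Q.mean(0); U,S,V=np.linalg.svd(D,full_matrices=False); nrm=V[2]; Q=Q[abs(D@nrm)<.006]
        nrm=nrm*np.sign(nrm[1]) ; print('flap',side,len(Q),Q.mean(0),nrm,'yaw',np.arctan2(-nrm[0],nrm[1]),'zmax',Q[:,2].max(),'opening',1.5708+ -side*-1*0 - 0, 'tilt',np.arcsin(nrm[2]))
E
```

```text
top coup 128 [ 0.5803 -0.0832  0.0951] [ 0.5563 -0.1057  0.0895] [ 0.6042 -0.0612  0.1007]
330 344 174 189
yel 330 345 174 190 336.9117647058824 182.2
rim 279
((518.3460083007812, -32.046417236328125), (291.4995422363281, 319.1628112792969), 82.88362121582031)
flap -1 517 [ 0.5639 -0.1934  0.1709] [0.1365 0.9738 0.182 ] yaw -0.13928489822652268 zmax 0.21939769710912158 opening 1.5708 tilt 0.182970684067914
flap 1 310 [0.5937 0.0238 0.1863] [ 0.1383  0.984  -0.1123] yaw -0.13958872481788398 zmax 0.22867225094564153 opening 1.5708 tilt -0.11258560295047841
sc coup 166 [ 0.582  -0.0868  0.0939] [ 0.5545 -0.1105  0.0891] [ 0.6047 -0.0637  0.0985]
285 303 202 215
yel 286 304 202 225 295.01522842639594 213.6497461928934
rim 598
((518.1353149414062, -38.735260009765625), (278.58905029296875, 330.6354064941406), 80.03451538085938)
flap -1 949 [ 0.5724 -0.1978  0.1677] [0.1351 0.975  0.1764] yaw -0.13769602580121226 zmax 0.21291698679744386 opening 1.5708 tilt 0.17735672315427334
flap 1 382 [0.6093 0.0194 0.1754] [ 0.14    0.9875 -0.0722] yaw -0.14082438218035245 zmax 0.22712713800227052 opening 1.5708 tilt -0.07228110584744277
```

```bash
python3 - <<'E'
from h import *
from scipy.optimize import minimize
np.set_printoptions(precision=4,suppress=True)
a=dict(np.load('/tmp/top.npz')); s=dict(np.load('/tmp/scene.npz'))
# key: silhouette matching of handle box in each view (position, yaw)
masks={}
for n,c in [('top',a),('sc',s)]:
    W=cloud(c); hsv=cv2.cvtColor(c['color'],cv2.COLOR_RGB2HSV)
    m=(hsv[...,1]>150)&(hsv[...,0]<18)&(np.hypot(W[...,0]-.456,W[...,1]-.287)<.07)&(W[...,2]>.09)
    masks[n]=m; P=W[m]; print(n,m.sum(),P.mean(0),P.min(0),P.max(0))
    T=P[P[:,2]>.133]; D=T[:,:2]-T[:,:2].mean(0); U,S,V=np.linalg.svd(D); print('top face',len(T),T.mean(0),'yaw',np.arctan2(V[0,1],V[0,0]),cv2.minAreaRect((T[:,:2]*1000).astype(np.float32)))
def box(x,y,yaw,z=.125):
    L=[]
    for i in(-1,1):
        for j in(-1,1):
            for k in(-1,1):
                L.append([x+i*.033*np.cos(yaw)-j*.011*np.sin(yaw),y+i*.033*np.sin(yaw)+j*.011*np.cos(yaw),z+k*.015])
    return L
def iou(c,m,p):
    S=8
    h=cv2.convexHull(((proj(c,box(*p))+.5)*S).astype(np.int32))
    v,u=np.nonzero(m); u0,v0=u.min()-10,v.min()-10; w,hh=u.max()-u0+10,v.max()-v0+10
    im=np.zeros((hh*S,w*S),np.uint8); cv2.fillPoly(im,[h-np.array([u0*S,v0*S])],1)
    mm=np.kron(m[v0:v0+hh,u0:u0+w],np.ones((S,S),np.uint8))
    return (im&mm).sum()/(im|mm).sum()
for f,nm in [(lambda p:-iou(a,masks['top'],p),'top'),(lambda p:-iou(s,masks['sc'],p),'sc'),(lambda p:-iou(a,masks['top'],p)-iou(s,masks['sc'],p),'both')]:
    r=minimize(f,[.456,.287,-.87],method='Nelder-Mead',options=dict(initial_simplex=[[.456,.287,-.87],[.464,.287,-.87],[.456,.295,-.87],[.456,.287,-.7]]))
    print(nm,r.x,r.fun)
# coupling cross angle: top image darkness
W=cloud(a); hsv=cv2.cvtColor(a['color'],cv2.COLOR_RGB2HSV)
g=a['color'].astype(float)[...,0]
def score(x,y,th,c,g):
    def samp(P):
        uv=proj(c,P).astype(np.float32); return cv2.remap(g.astype(np.float32),uv[:,0],uv[:,1],cv2.INTER_LINEAR).ravel()
    r=np.linspace(-.023,.023,41); X,Y=np.meshgrid(r,r); X=X.ravel();Y=Y.ravel()
    k=np.hypot(X,Y)<.021; X,Y=X[k],Y[k]
    ins=((abs(X)<.006)&(abs(Y)<.017))|((abs(Y)<.006)&(abs(X)<.017))
    wx=x+X*np.cos(th)-Y*np.sin(th); wy=y+X*np.sin(th)+Y*np.cos(th)
    v=samp(np.c_[wx,wy,np.full(len(wx),.095)])
    return np.corrcoef(v,ins)[0,1]
for nm,c in [('top',a),('sc',s)]:
    g=c['color'].astype(float)[...,0]
    best=[]
    for th in np.arange(-.79,.79,.05):
        r=minimize(lambda p:score(p[0],p[1],p[2],c,g),[.581,-.085,th],method='Nelder-Mead',options=dict(initial_simplex=[[.581,-.085,th],[.585,-.085,th],[.581,-.081,th],[.581,-.085,th+.08]]))
        best.append((r.fun,*r.x))
    best.sort(); print(nm,np.array(best[:6]))
E
```

```text
top 158 [0.452  0.2902 0.1383] [0.425  0.2638 0.1235] [0.4782 0.318  0.1466]
top face 147 [0.4522 0.2906 0.1389] yaw 2.3247700062110885 ((451.4922180175781, 291.1755065917969), (22.041316986083984, 62.42915725708008), 46.76067352294922)
sc 205 [0.4592 0.2904 0.1317] [0.4285 0.2646 0.1016] [0.4832 0.3207 0.1428]
top face 109 [0.4555 0.2914 0.1385] yaw -0.816572331619475 ((452.27069091796875, 291.585693359375), (21.255680084228516, 63.528507232666016), 41.649864196777344)
top [ 0.4528  0.2933 -0.8469] -0.7477810650887574
sc [ 0.4492  0.2929 -0.6203] -0.7573083936239045
both [ 0.4524  0.2924 -0.6573] -1.4830371408457292
top [[-0.867   0.5803 -0.0842 -0.067 ]
 [-0.867   0.5803 -0.0842 -0.0668]
 [-0.8669  0.5803 -0.0842  1.504 ]
 [-0.8669  0.5803 -0.0842  1.5038]
 [-0.8669  0.5804 -0.0842 -0.066 ]
 [-0.8669  0.5803 -0.0842 -0.0669]]
sc [[-0.8383  0.5799 -0.0857 -0.0573]
 [-0.8382  0.5799 -0.0856 -0.0574]
 [-0.8382  0.5799 -0.0856 -0.0574]
 [-0.8381  0.5799 -0.0857 -0.0575]
 [-0.838   0.58   -0.0856 -0.0573]
 [-0.838   0.58   -0.0857 -0.0572]]
```

>>> {"op": "move_arm", "data": {
  "rows": [17, -40, 8, 0, 0, -0.1, 1, 17, -42, 6, 0, 0, -0.1, 1, 17, -42, 6, 0, 0, -0.1, 1, 17, -42, 6, 0, 0, -0.1, 1, 17, -42, 6, 0, 0, -0.1, 1, 17, -42, 6, 0, 0, -0.1, 1, 17, -42, 6, 0, 0, -0.1, 1, 17, -42, 6, 0, 0, -0.1, 1, 17, -42, 6, 0, 0, -0.1, 1, 17, -42, 6, 0, 0, -0.1, 1]
}}

```text
time: 2.7
position: [0.3852, 0.1673, 0.2851]
tool_rot: [0.627, 0.779, 0.0, 0.0]
ft_force: [0.5, 0.6, 0.2]
grip_width: 0.0151
```

>>> {"op": "move_arm", "data": {
  "rows": [19.4, -45, 0, 0, 0, -0.06, 1, 19.4, -45, 0, 0, 0, -0.06, 1, 19.4, -45, 0, 0, 0, -0.06, 1, 19.4, -45, 0, 0, 0, -0.06, 1, 19.4, -45, 0, 0, 0, -0.06, 1, 19.4, -45, 0, 0, 0, -0.06, 1, 19.4, -45, 0, 0, 0, 0, 1, 19.4, -45, 0, 0, 0, 0, 1, 19, -46, 0, 0, 0, 0, 1, 0, 0, -40, 0, 0, 0, 1, 0, 0, -40, 0, 0, 0, 1, 0, 0, -38, 0, 0, 0, 1]
}}

```text
time: 3.9
position: [0.5589, -0.2378, 0.1652]
tool_rot: [0.755, 0.656, 0.0, 0.0]
ft_force: [0.4, -0.1, 0.2]
grip_width: 0.0005
```

>>> {"op": "move_arm", "data": {
  "rows": [2.2, 15.8, 0, 0, 0, 0, 1, 1.9, 13.9, 0, 0, 0, 0, 1, 1.4, 9.9, 0, 0, 0, 0, 1, 1.7, 11.9, 0, 0, 0, 0, 1, 1.2, 8.9, -1, 0, 0, 0, 1, 1.2, 8.9, -3, 0, 0, 0, 1, 1.1, 7.9, -6, 0, 0, 0, 1, 1, 6.9, -8, 0, 0, 0, 1, 0.8, 5.9, -9, 0, 0, 0, 1, 0.7, 5, -10, 0, 0, 0, 1, 0.6, 4, -10, 0, 0, 0, 1, 0, 0, -5, 0, 0, 0, 1]
}}

```text
time: 5.1
position: [0.572, -0.1369, 0.1149]
tool_rot: [0.755, 0.656, -0.0, -0.002]
ft_force: [-7.8, 4.7, 37.3]
grip_width: 0.0004
```

```bash
python3 - <<'E'
from h import *
c=shot('scene','s2.png')
cv2.imwrite('pics/s2A.png',cv2.resize(c['color'][100:260,160:360,::-1],None,fx=3.5,fy=3.5,interpolation=cv2.INTER_CUBIC))
print(robot.get_obs()['position'],robot.get_obs()['ft_force'])
E
```

```text
[ 0.57194855 -0.13690751  0.11533293] [-1.6790045   2.84108864  8.63614372]
```

View pics/s2A.png

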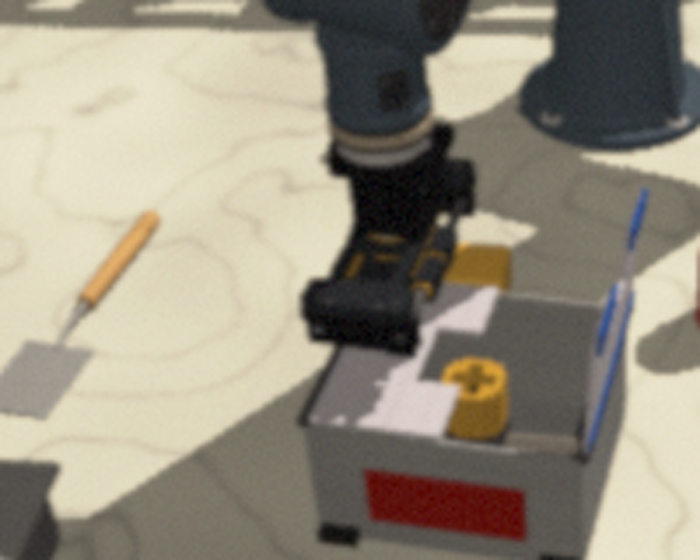

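>>> {"op": "move_arm", "data": {
  "rows": [1, 7, 50, 0, 0, 0, 1, 1, 7, 50, 0, 0, 0, 1, 1, 7, 48, 0, 0, 0, 1, 3, 20, 28, 0, 0, 0, 1, 6, 41, 0, 0, 0, 0, 1, 6, 41, 0, 0, 0, 0, 1, 6, 41, 0, 0, 0, 0, 1, 6, 41, 0, 0, 0, 0, 1, 0, 0, -41, 0, 0, 0, 1, 0, 0, -41, 0, 0, 0, 1, 0, 0, -41, 0, 0, 0, 1]
}}

```text
time: 6.25
position: [0.602, 0.0675, 0.1645]
tool_rot: [0.755, 0.656, -0.0, -0.0]
ft_force: [1.0, 0.1, 0.3]
grip_width: 0.0003
```

>>> {"op": "move_arm", "data": {
  "rows": [-2.2, -15.8, 0, 0, 0, 0, 1, -1.9, -13.9, 0, 0, 0, 0, 1, -1.4, -9.9, 0, 0, 0, 0, 1, -1.7, -11.9, 0, 0, 0, 0, 1, -1.2, -8.9, -1, 0, 0, 0, 1, -1.2, -8.9, -3, 0, 0, 0, 1, -1.1, -7.9, -6, 0, 0, 0, 1, -1, -6.9, -8, 0, 0, 0, 1, -0.8, -5.9, -9, 0, 0, 0, 1, -0.7, -5, -10, 0, 0, 0, 1, -0.6, -4, -9, 0, 0, 0, 1, 0, 0, -5, 0, 0, 0, 1]
}}

```text
time: 7.45
position: [0.588, -0.0328, 0.115]
tool_rot: [0.755, 0.656, -0.001, -0.001]
ft_force: [-8.0, -0.6, 35.9]
grip_width: -0.0
```

>>> {"op": "move_arm", "data": {
  "rows": [0, 0, 0, 0, 0, 0, 1, 0, 0, 0, 0, 0, 0, 1]
}}

```text
time: 7.65
position: [0.5883, -0.0325, 0.1154]
tool_rot: [0.755, 0.656, -0.001, -0.0]
ft_force: [-2.0, -1.9, 3.6]
grip_width: 0.0007
```

```bash
python3 - <<'E'
from h import *
c=shot('scene','s3.png')
cv2.imwrite('pics/s3A.png',cv2.resize(c['color'][100:260,160:360,::-1],None,fx=3.5,fy=3.5,interpolation=cv2.INTER_CUBIC))
E
```

```text
(no output)
```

View pics/s3A.png

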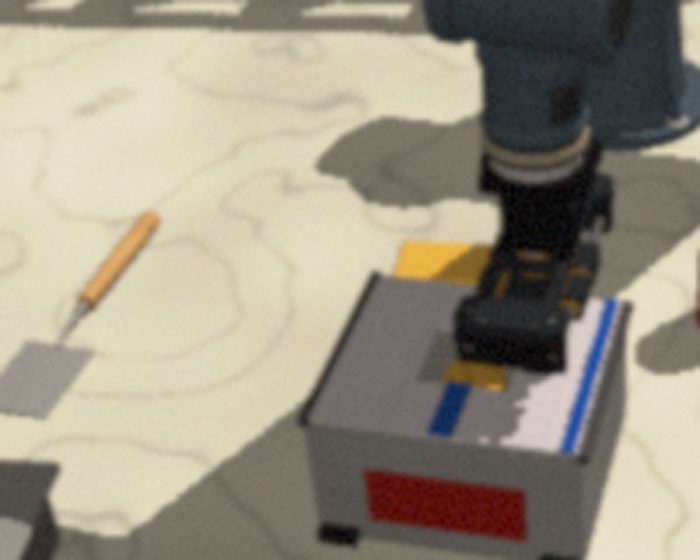

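>>> {"op": "move_arm", "data": {
  "rows": [0, 0, 50, 0, 0, 0, 1, 0, 0, 50, 0, 0, 0, 0.5, -17, 40.5, 0, 0, 0, 0.111, 0, -17, 40.5, 0, 0, 0, 0.111, 0, -17, 40.5, 0, 0, 0, 0.111, 0, -17, 40.5, 0, 0, 0, 0.111, 0, -17, 40.5, 0, 0, 0, 0.111, 0, -17, 40.5, 0, 0, 0, 0.111, 0, -17, 40.5, 0, 0, 0, 0.111, 0, -17, 40.5, 0, 0, 0, 0.111, 0, 0, 0, 0, 0, 0, 0, 0]
}}

```text
time: 8.8
position: [0.4497, 0.2962, 0.2149]
tool_rot: [0.396, 0.918, 0.0, -0.001]
ft_force: [-0.5, -0.6, 0.3]
grip_width: 0.0722
```

```bash
python3 - <<'E'
from h import *
from scipy.spatial.transform import Rotation as R
np.set_printoptions(precision=4,suppress=True)
c=shot('scene','s4.png')
cv2.imwrite('pics/s4A.png',cv2.resize(c['color'][80:240,360:520,::-1],None,fx=3.5,fy=3.5,interpolation=cv2.INTER_CUBIC))
o=robot.get_obs(); y=R.from_quat(o['tool_rot']).as_matrix()[:,1]
print(o['position'],np.arctan2(y[1],y[0]),o['q'],o['grip_width'])
W=cloud(c); hsv=cv2.cvtColor(c['color'],cv2.COLOR_RGB2HSV)
m=(hsv[...,1]>150)&(hsv[...,0]<18)&(np.hypot(W[...,0]-.456,W[...,1]-.287)<.07)&(W[...,2]>.09)
T=W[m]; T=T[T[:,2]>.134]; D=T[:,:2]-T[:,:2].mean(0); V=np.linalg.svd(D)[2]; print(len(T),T.mean(0),np.arctan2(V[0,1],V[0,0]))
# mixer lid flatness
m=(abs(W[...,0]-.58)<.12)&(abs(W[...,1]+.085)<.12)&(W[...,2]>.105)
P=W[m]-[.58,-.085,0]; yy=P[:,0]*.1385+P[:,1]*.99
for lo in range(-100,100,20):
    k=(yy*1000>lo)&(yy*1000<lo+20); print(lo,np.median(P[k,2]))
E
```

```text
[0.451  0.2941 0.215 ] 0.7528755813204285 [ 0.37    0.4215  1.6577  0.0005  1.0636 -0.3831] 0.07646894800353134
187 [0.4583 0.294  0.1959] 1.1229883848987672
-100 0.11474557403911245
-80 0.11464037059445456
-60 0.11474873376184203
-40 0.11461485203703213
-20 0.11650820810038565
0 0.11535832760274449
20 0.11462638251864607
40 0.11482536718416303
60 0.1146937226284329
80 0.11634420999151168
```

View pics/s4A.png

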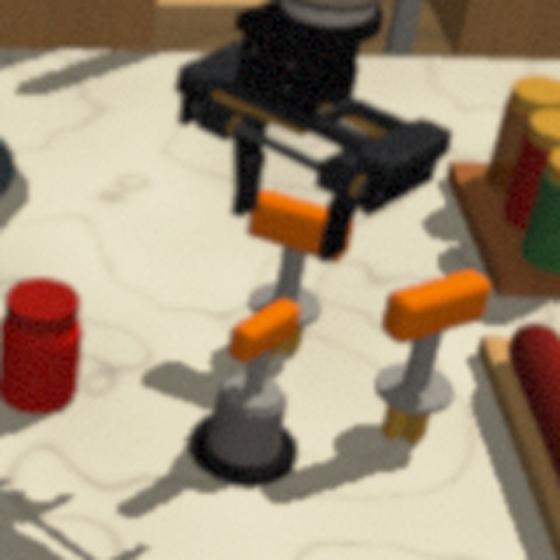

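>>> {"op": "move_arm", "data": {
  "rows": [1.5, -2, -40, 0, 0, 0, 0, 0, 0, -40, 0, 0, 0, 0, 0, 0, -28, 0, 0, 0, 0, 0, 0, 0, 0, 0, 0, 0, 0, 0, 0, 0, 0, 0, 0.7, 0, 0, 0, 0, 0, 0, 1, 0, 0, 0, 0, 0, 0, 1, 0, 0, 0, 0, 0, 0, 1, 0, 0, 0, 0, 0, 0, 1],
  "grip_force": 50
}}

```text
time: 9.75
position: [0.4549, 0.29, 0.1085]
tool_rot: [0.4, 0.917, 0.001, 0.001]
ft_force: [1.0, 1.1, 0.6]
grip_width: 0.0548
```

>>> {"op": "move_arm", "data": {
  "rows": [0, 0, 0, 0, 0, 0, 1, 0, 0, 0, 0, 0, 0, 1]
}}

```text
time: 9.95
position: [0.4545, 0.2899, 0.1078]
tool_rot: [0.4, 0.917, 0.0, 0.0]
ft_force: [0.3, -0.4, -0.3]
grip_width: 0.0388
```

>>> {"op": "move_arm", "data": {
  "rows": [0, 0, 0, 0, 0, 0, 1, 0, 0, 0, 0, 0, 0, 1, 0, 0, 0, 0, 0, 0, 1, 0, 0, 0, 0, 0, 0, 1]
}}

```text
time: 10.35
position: [0.4543, 0.2898, 0.1075]
tool_rot: [0.4, 0.917, -0.0, -0.0]
ft_force: [-0.5, -0.4, 0.6]
grip_width: 0.0215
```

```bash
python3 - <<'E'
from h import *
np.set_printoptions(precision=4,suppress=True)
c=shot('scene','s5.png')
cv2.imwrite('pics/s5A.png',cv2.resize(c['color'][80:240,360:520,::-1],None,fx=3.5,fy=3.5,interpolation=cv2.INTER_CUBIC))
o=robot.get_obs()
print(o['position'],o['ft_force'],o['moment'],o['grip_width'])
E
```

```text
[0.4543 0.2898 0.1075] [-0.5621  0.4746 -0.2258] [ 0.0333  0.0544 -0.0003] 0.02166855231829634
```

View pics/s5A.png

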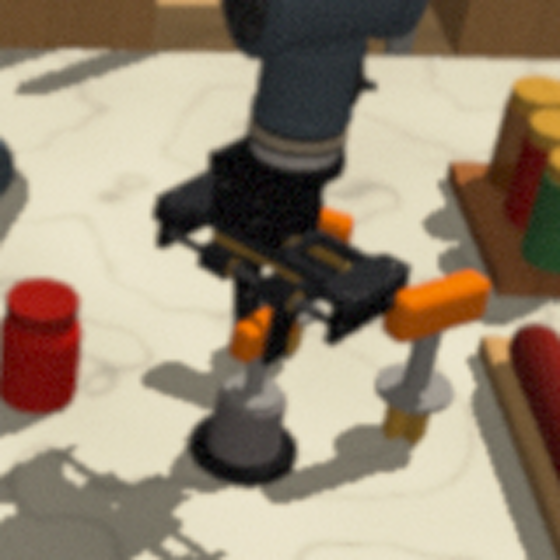

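>>> {"op": "move_arm", "data": {
  "rows": [0, 0, 20, 0, 0, 0, 1, 0, 0, 25, 0, 0, 0, 1, 0, 0, 25, 0, 0, 0, 1, 0, 0, 30, 0, 0, 0, 1, 0, 0, 35, 0, 0, 0, 1, 0, 0, 0, 0, 0, 0, 1]
}}

```text
time: 11.0
position: [0.4572, 0.2909, 0.2468]
tool_rot: [0.4, 0.917, 0.003, 0.004]
ft_force: [1.0, 1.2, -1.9]
grip_width: 0.0217
```

```bash
python3 - <<'E'
from h import *
from scipy.spatial.transform import Rotation as R
np.set_printoptions(precision=4,suppress=True)
c=shot('scene','s6.png'); 
cv2.imwrite('pics/s6A.png',cv2.resize(c['color'][80:240,360:520,::-1],None,fx=3.5,fy=3.5,interpolation=cv2.INTER_CUBIC))
o=robot.get_obs(); y=R.from_quat(o['tool_rot']).as_matrix()[:,1]
print(o['position'],o['ft_force'],o['moment'],o['grip_width'],np.arctan2(y[1],y[0]))
for n in ['key_grip','key_foot']:
    for d in robot.spot_point('scene',n): print(n,d, 'pred',proj(c,o['position']+[0,0,.019 if n=='key_grip' else -.08]))
E
```

```text
[0.4556 0.2903 0.2444] [ 0.4598 -0.114  -2.5012] [-0.0609  0.0305  0.0102] 0.021663325003073258 0.7480894294830963
key_grip {'at': [443.0, 129.9], 'conf': 0.88} pred [[442.7691 131.4627]]
key_grip {'at': [445.4, 144.2], 'conf': 0.87} pred [[442.7691 131.4627]]
key_grip {'at': [487.6, 164.6], 'conf': 0.59} pred [[442.7691 131.4627]]
key_grip {'at': [383.0, 276.8], 'conf': 0.28} pred [[442.7691 131.4627]]
key_foot {'at': [474.9, 202.4], 'conf': 0.87} pred [[436.9147 163.3253]]
key_foot {'at': [438.0, 181.6], 'conf': 0.71} pred [[436.9147 163.3253]]
key_foot {'at': [436.1, 163.8], 'conf': 0.62} pred [[436.9147 163.3253]]
```

View pics/s6A.png

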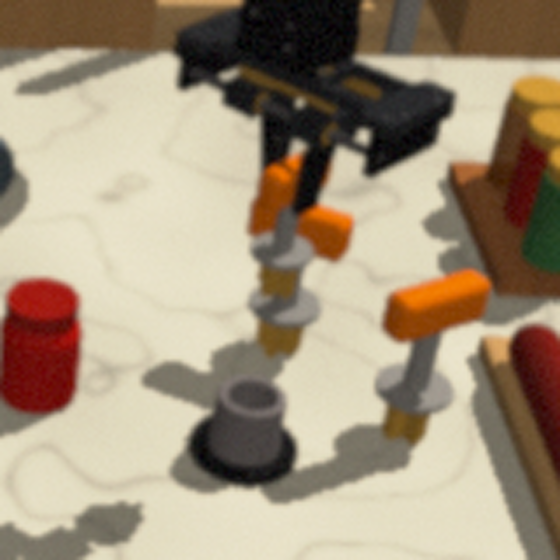

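>>> {"op": "move_arm", "data": {
  "rows": [6, -20, 0, 0, 0, -0.05, 1, 13, -40, 0, 0, 0, -0.1, 1, 14, -42, 0, 0, 0, -0.1, 1, 14, -42, 0, 0, 0, -0.1, 1, 14, -42, 0, 0, 0, -0.1, 1, 14, -42, 0, 0, 0, -0.1, 1, 14, -42, 0, 0, 0, -0.1, 1, 14, -42, 0, 0, 0, -0.1, 1, 12, -36, 0, 0, 0, -0.06, 1, 9.5, -27, 0, 0, 0, 0, 1, 0, 0, 0, 0, 0, 0, 1, 0, 0, 0, 0, 0, 0, 1]
}}

```text
time: 12.35
position: [0.5775, -0.0853, 0.24]
tool_rot: [0.729, 0.684, -0.001, -0.003]
ft_force: [-0.8, 1.1, -3.0]
grip_width: 0.0215
```

```bash
cat > look.py <<'E'
from h import *
import sys
from scipy.spatial.transform import Rotation as R
np.set_printoptions(precision=4,suppress=True)
t=sys.argv[1]
c=shot('scene'); 
cv2.imwrite(f'pics/{t}.png',cv2.resize(c['color'][110:230,230:350,::-1],None,fx=5,fy=5,interpolation=cv2.INTER_CUBIC))
o=robot.get_obs(); M=R.from_quat(o['tool_rot']).as_matrix(); y=M[:,1]
print(o['time'],o['position'],o['ft_force'],o['moment'],o['grip_width'],'jawyaw',np.arctan2(y[1],y[0]),'z',M[:,2])
for n in ['key_grip','key_foot','coupling_mouth']:
    for d in robot.spot_point('scene',n)[:2]: print(n,d)
print('pred grip,foot',proj(c,[o['position']-M[:,2]*.019,o['position']+M[:,2]*.08]),'mouth',proj(c,[[.580,-.085,.095]]))
E
python3 look.py m1
```

```text
12.4 [ 0.5774 -0.0844  0.2405] [-0.2185 -0.1105 -2.1856] [-0.0612  0.1082  0.0537] 0.021272032076027944 jawyaw -0.06232490222049698 z [-0.0046  0.0021 -1.    ]
key_grip {'at': [291.9, 157.8], 'conf': 0.88}
key_grip {'at': [487.2, 166.1], 'conf': 0.88}
key_foot {'at': [474.3, 201.2], 'conf': 0.77}
key_foot {'at': [438.9, 180.3], 'conf': 0.76}
coupling_mouth {'at': [294.4, 204.4], 'conf': 0.54}
pred grip,foot [[292.067  155.003 ]
 [294.2371 187.4682]] mouth [[295.0826 207.8311]]
```

View pics/m1.png

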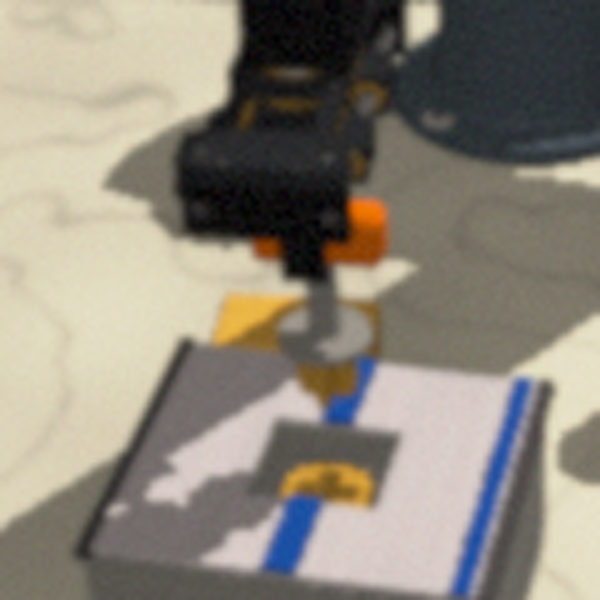

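```bash
python3 - <<'E'
from h import *
np.set_printoptions(precision=4,suppress=True)
c=dict(np.load('/tmp/scene.npz')); W=cloud(c)
m=(np.hypot(W[...,0]-.578,W[...,1]+.083)<.04)
from scipy.optimize import minimize
for lo,hi in [(.192,.204),(.16,.19)]:
    k=m&(W[...,2]>lo)&(W[...,2]<hi); P=W[k]; v,u=np.nonzero(k)
    print(lo,k.sum(),P.mean(0),P.min(0),P.max(0),'u',u.min(),u.max(),'v',v.min(),v.max())
# row-wise extents of flange pixels
k=m&(W[...,2]>.188)&(W[...,2]<.206)
for v in range(165,186):
    u=np.nonzero(k[v])[0]
    if len(u): print(v,u.min(),u.max(),(u.min()+u.max())/2, np.round(c['color'][v,u[0]-2:u[-1]+3,0]))
# predicted silhouette of flange for TCP-based centre
th=np.linspace(0,6.28,60)
for dy in (0,.0026):
    Q=[]
    for z in (.2405+.019-.065,.2405+.019-.060):
        Q+= [[.5774+.024*np.cos(t),-.0844+dy+.024*np.sin(t),z] for t in th]
    q=proj(c,Q); print(dy,q.min(0),q.max(0))
E
```

```text
0.192 157 [ 0.5827 -0.0817  0.1974] [ 0.5547 -0.1067  0.1921] [ 0.6041 -0.0593  0.2031] u 285 303 v 171 182
0.16 74 [ 0.5839 -0.0819  0.172 ] [ 0.5732 -0.0977  0.1607] [ 0.5962 -0.068   0.1865] u 289 300 v 182 191
171 290 299 294.5 [141 141 135 113  90  88  88  89  96 116 137 144 144 140]
172 288 301 294.5 [143 140 144 147 145 122  98  87  87  86  95 114 137 148 151 147 142 132]
173 287 302 294.5 [139 141 149 154 156 150 124  96  90  89  86  96 112 139 152 154 150 149
 141 131]
174 286 303 294.5 [141 135 147 156 161 155 151 123 100  88  88  88  92 114 138 154 157 156
 155 143 130 115]
175 285 303 294.0 [133 133 137 144 148 150 150 142 117  89  84  86  86  95 112 141 153 157
 156 158 148 131 114]
176 285 303 294.0 [131 127 125 115 118 116 115 111  96  86  88  87  89  98 119 141 157 158
 154 156 152 129 111]
177 285 303 294.0 [131 130 114  96  94  90  90  88  86  84  88  99 106 121 135 150 157 156
 158 155 149 125 109]
178 285 303 294.0 [135 131 109  94  84  84  85  83  86  88 104 122 138 144 149 156 156 155
 154 151 137 119 106]
179 286 303 294.5 [136 121  99  89  85  85  86  87  94 117 137 150 154 154 157 155 152 147
 138 121 107 104]
180 286 302 294.0 [123 119 105  93  87  85  84  83  91 101 112 135 148 151 152 146 136 123
 114 109 103]
181 287 300 293.5 [116 112 102  91  89  89  88  87  87  99 122 131 131 128 119 105  93  82]
182 289 297 293.0 [108 104  96  96  96  95  95  97 102 105 110 108 104]
0 [283.7476 169.5601] [303.0919 182.5735]
0.0026 [284.7844 169.5904] [304.1271 182.6063]
```

>>> {"op": "move_arm", "data": {
  "rows": [1.5, -3, -10, 0, 0, 0, 1, 0, 0, -25, 0, 0, 0, 1, 0, 0, -18, 0, 0, 0, 1, 0, 0, -3, 0, 0, 0, 1, 0, 0, 0, 0, 0, 0, 1, 0, 0, 0, 0, 0, 0, 1]
}}

```text
time: 13.15
position: [0.5811, -0.0883, 0.1873]
tool_rot: [0.729, 0.685, 0.0, 0.001]
ft_force: [0.5, 0.7, -2.4]
grip_width: 0.0215
```

```bash
python3 look.py m2
```

```text
13.2 [ 0.5813 -0.0884  0.1876] [-0.542   0.1617 -1.33  ] [-0.0986  0.061  -0.02  ] 0.021798355762212004 jawyaw -0.0617293285664172 z [ 0.0022 -0.0008 -1.    ]
key_grip {'at': [291.7, 173.1], 'conf': 0.91}
key_grip {'at': [448.8, 147.7], 'conf': 0.9}
key_foot {'at': [292.2, 207.9], 'conf': 0.94}
key_foot {'at': [475.1, 201.7], 'conf': 0.9}
coupling_mouth {'at': [297.2, 207.0], 'conf': 0.65}
pred grip,foot [[291.4793 173.7119]
 [293.4868 204.474 ]] mouth [[295.0826 207.8311]]
```

View pics/m2.png

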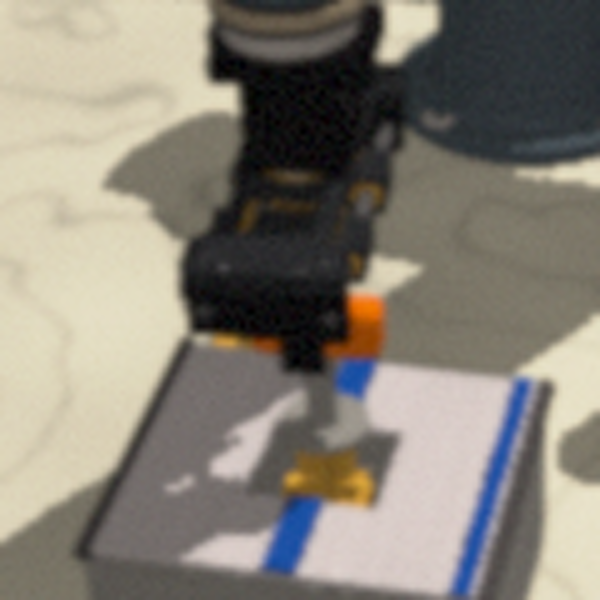

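>>> {"op": "move_arm", "data": {
  "rows": [-1.2, 0.7, -5, 0, 0, 0, 1, 0, 0, -5, 0, 0, 0, 1, 0, 0, -5, 0, 0, 0, 1, 0, 0, -2, 0, 0, 0, 1, 0, 0, -2, 0, 0, 0, 1]
}}

```text
time: 13.85
position: [0.5791, -0.0876, 0.1671]
tool_rot: [0.729, 0.685, -0.0, -0.0]
ft_force: [-0.0, -0.3, -1.4]
grip_width: 0.0216
```

>>> {"op": "move_arm", "data": {
  "rows": [0, 0, -5, 0, 0, 0, 1, 0, 0, -5, 0, 0, 0, 1, 0, 0, -5, 0, 0, 0, 1, 0, 0, -4, 0, 0, 0, 1, 0, 0, -3, 0, 0, 0, 1]
}}

```text
time: 14.35
position: [0.5794, -0.0877, 0.1461]
tool_rot: [0.729, 0.685, 0.0, 0.0]
ft_force: [-1.9, -0.1, 6.4]
grip_width: 0.0217
```

>>> {"op": "move_arm", "data": {
  "rows": [0, 0, -2, 0, 0, 0, 1, 0, 0, -2, 0, 0, 0, 1, 0, 0, -2, 0, 0, 0, 1, 0, 0, 0, 0, 0, 0, 1, 0, 0, 0, 0, 0, 0, 1]
}}

```text
time: 14.85
position: [0.5794, -0.0877, 0.1426]
tool_rot: [0.729, 0.685, 0.0, 0.001]
ft_force: [-5.9, 1.1, 16.9]
grip_width: 0.0214
```

>>> {"op": "move_arm", "data": {
  "rows": [0, 0, -2, 0, 0, 0, 1, 0, 0, -1, 0, 0, 0, 1, 0, 0, 0, 0, 0, 0, 1, 0, 0, 0, 0, 0, 0, 1, 0, 0, 0, 0, 0, 0, 1]
}}

```text
time: 15.35
position: [0.5795, -0.0877, 0.1425]
tool_rot: [0.728, 0.685, 0.0, 0.001]
ft_force: [-8.6, 2.1, 32.3]
grip_width: 0.0217
```

```bash
python3 look.py m3
```

```text
15.4 [ 0.5795 -0.0877  0.1425] [-9.5809  1.8193 32.7388] [ 0.3325  1.9428 -0.0062] 0.02128214496712317 jawyaw -0.06134318926648099 z [ 0.0023 -0.0016 -1.    ]
key_grip {'at': [487.7, 164.8], 'conf': 0.87}
key_grip {'at': [448.9, 145.6], 'conf': 0.81}
key_foot {'at': [298.2, 219.7], 'conf': 0.75}
key_foot {'at': [438.4, 177.5], 'conf': 0.68}
coupling_mouth {'at': [292.8, 189.2], 'conf': 0.61}
pred grip,foot [[292.7838 187.7025]
 [294.6447 216.9665]] mouth [[295.0826 207.8311]]
```

View pics/m3.png

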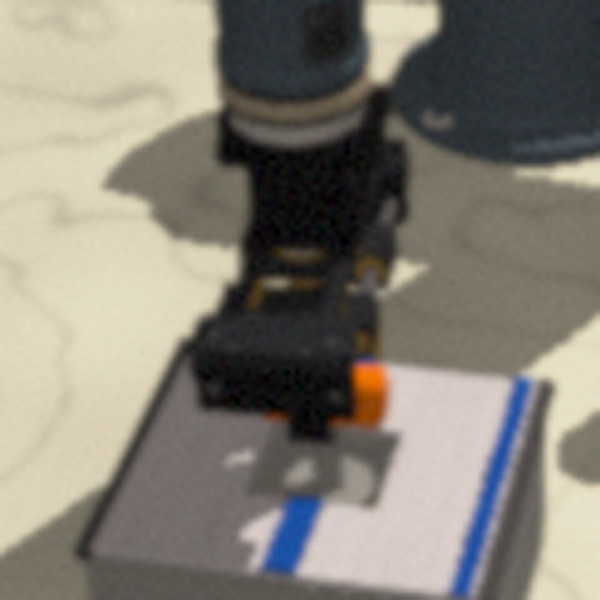

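>>> {"op": "move_arm", "data": {
  "rows": [0, 0, 1, 0, 0, 0, 1, 0, 0, 0, 0, 0, 0, 1, 0, 0, 0, 0, 0, 0, 1, 0, 0, 0, 0, 0, 0, 1, 0, 0, 0, 0, 0, 0, 1]
}}

```text
time: 16.05
position: [0.5795, -0.0877, 0.1425]
tool_rot: [0.728, 0.685, 0.0, 0.001]
ft_force: [-7.5, 1.9, 27.3]
grip_width: 0.0216
```

```bash
python3 - <<'E'
from h import *
c=shot('scene','end.png')
W=cloud(c)
m=(abs(W[...,0]-.58)<.12)&(abs(W[...,1]+.085)<.12)&(W[...,2]>.105)&(W[...,2]<.14)
P=W[m]-[.58,-.085,0]; yy=P[:,0]*.1385+P[:,1]*.99
for lo in range(-100,100,25):
    k=(yy*1000>lo)&(yy*1000<lo+25); print(lo,np.median(P[k,2]).round(4))
o=robot.get_obs(); print(o['time'],o['position'],o['ft_force'],o['grip_width'])
E
```

```text
-100 0.1146
-75 0.1147
-50 0.1144
-25 0.1159
0 0.1151
25 0.1147
50 0.1149
75 0.1159
16.1 [ 0.57944866 -0.08770353  0.14250335] [-7.63556911  1.52702666 27.26374755] 0.021577469508197677
```

Steady: the key is home, the flaps are level and the grip holds. Handing in.

```bash
python3 -c "
from rig import robot
print(robot.hand_in()); o=robot.get_obs(); print(o['time'],o['position'],o['ft_force'],o['grip_width'])"
```

```text
the job is handed in; nothing more can be done
None
the job is handed in; nothing more can be done
```

I shut the plain flap and then the blue-lipped one. I took the smallest orange key from its stand, turned it to match the coupling (about -0.06 rad in the world frame), and pushed it down until it stopped. The job is handed in at about 16 s, with the key still gripped and pressed.

**Last checks:**
- **Flaps:** the depth map shows the lid level at 114–116 mm all across, so both flaps are shut.
- **Key depth:** the tool stops hard at z = 142.5 mm. That is the height expected with the flange flat on the coupling, judged from where I gripped the key in its stand. More push raised the force but did not lower the tool.
- **Push and grip:** about 27 N downward, steady, with a sideways force of about 8 N. The fingers are 21.6 mm apart on the 22 mm handle, with the grip set to 50 N.

**Disagreements and gaps:** the top and side cameras differed by 1–2 mm on the coupling's position. The key also sat 2–3 mm off-centre along its handle in the fingers, which I corrected for, and the stem entered without any resistance. The point detector also gave some low-quality hits, mainly on the look-alike keys, which I ignored. I did not measure the other items on the counter again after the moves.

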